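# Switch off the bench and stand the brush in its cup

### The job

End of shift at the repair bench: first switch the power box off by swinging its toggle lever all the way over towards the robot side, then take the round brush from its sloping rest and stand it in the tall steel holder cup, handle down and bristles up. Leave the cup standing about where it is (within 40 mm) and do not push the tin, the spool or the meter (25 mm at most).

Things in the scene. Friction and masses are not known exactly. Their poses are not given: they have to be found in the camera images.
- lever (a joint): toggle lever on the power box, rad: 0 = off, leaning 29 deg towards the box's front (-x, robot side); 1.0 = on, leaning 29 deg to its back. Starts near on, stays where left; takes about 2 N at the ball. Its axis runs along the box's y, 60 mm above the box's origin, in a hub of 14 mm radius on the top plate
- lever_tip (a point): centre of the lever's black ball (28 mm diameter), 85 mm from the hinge axis on a 12 mm steel rod; about 135 mm above the bench at either end of the swing, 145 mm at mid swing. Its axes turn with the lever
- power_box: fixed grey metal box 120 (x) x 130 (y) x 57 (z) mm with the lever on top; origin at the centre of its underside on the bench; its -x side is its front, with sockets, turned roughly to the robot
- rest: fixed steel tool rest, base plate 170 (x) x 80 (y) x 8 mm, origin at the centre of its underside. Holds the brush at 35 deg, rising towards its +x (away from the robot), butt on a stop, in two open-topped saddles 34 mm wide, 10-26 and 116-130 mm from the butt; between them the handle is free all round. The handle axis 90 mm from the butt is 88 mm above the origin
- brush: round bench brush 182 mm long, about 80 g: plain wooden handle, diameter 22 mm, from 0 to 132 mm; metal ferrule, diameter 23 mm, to 148 mm; black round bristle head, diameter up to 26 mm, to 182 mm. Origin at the centre of the butt (handle end); z runs along the handle to the bristles. Centre of mass about 85 mm from the butt
- brush_tip (a point): end of the bristles, on the brush's axis, 182 mm from the butt
- cup: tall straight round steel holder cup, loose, about 0.35 kg: outside diameter 60 mm, height 70 mm, inside diameter 52 mm, floor 6 mm thick. Origin at the centre of its underside, z up
- cup_in (a point): centre of the cup's inner floor, 6 mm above its underside
- cup_rim (a point): centre of the cup's mouth, 70 mm above its underside
- tin: bystander: squat wide open tin, 84 mm diameter, 34 mm high, loose; origin at the centre of its underside. Not the holder cup
- spool: bystander: wire spool lying flat, 64 mm diameter, 40 mm high, loose; origin at the centre of its underside
- meter: bystander: hand-held meter lying flat, 170 (x) x 85 (y) x 36 mm (42 mm at its dial), loose; origin at the centre of its underside

How it is judged:
On the way, in this order (a step that is already met when the one before it is completed fails the run):
1. the lever is swung over to off (within 0.12 rad of its stop on the front side) (value of joint lever below 0.12 rad), for 0.2 s.
2. the brush stands in the cup, butt down on the cup's floor (z of brush in the frame of cup between 0 and 0.014 m and distance between brush and cup_in below 0.026 m and angle between brush's own z axis and vertical below 0.5 rad), for 0.2 s.
At the end, for the whole second after the job is handed in: Lever within 0.12 rad of off. Brush in the tall cup, bristles up, butt on the cup floor (within 8 mm of it), leaning under 0.5 rad (it may lean on the rim), at rest and released. Cup upright, within 40 mm of its first place; the robot touches nothing (all of step 2 and value of joint lever below 0.12 rad and angle between cup's own z axis and vertical below 0.1 rad and distance of cup from where it was at the start of the episode below 0.04 m and linear speed of brush below 0.03 m/s and contact force between brush and the arm below 0.05 N and contact force between brush and the fingers below 0.05 N).
It fails at once if the cup is tipped by more than 0.35 rad (angle between cup's own z axis and vertical above 0.35 rad).
It fails at once if the tin is pushed more than 25 mm from its place (distance of tin from where it was at the start of the episode above 0.025 m).
It fails at once if the spool is pushed more than 25 mm from its place (distance of spool from where it was at the start of the episode above 0.025 m).
It fails at once if the meter is pushed more than 25 mm from its place (distance of meter from where it was at the start of the episode above 0.025 m).
It also fails if it takes over 48 s, if anything falls off the work surface, if the arm or the gripper's body presses on something with over 40 N, if the wrist force passes 120 N, or if a joint passes its speed limit or range.

### The arm

A 7-joint arm with a two-finger parallel gripper is mounted at the origin on the work surface. World frame = base frame: x ahead of the robot, y to its left, z up, the work surface at z = 0. Lengths are in m, angles in rad, forces in N, time in s.
With the tool pointing down it reaches from about 0.35 to 0.9 m from the base axis. Payload 8.1 kg.
Tool frame: the origin (TCP) lies midway between the tips of the shut fingers; the grasp point (between the pads) lies arm.grasp_offset behind it (arm.grasp_offset is the distance from the TCP to the grasp point, in m); z points along the fingers, y is the line along which they close (so a half turn about z gives the same grasp; the last joint's range is limited). The gripper opens to 92 mm and grips with 3 to 60 N. Pads are 19 mm wide; open, the fingers measure 130 mm over their backs; the gripper's body (75 mm by 190 mm) begins 47 mm behind the grasp point.
Start: joints at [-1.331, 0.434, 0.025, 1.573, -0.012, 1.134, -0.075], TCP at [0.21, 0.589, 0.227] pointing down, gripper open.
Joint ranges: [-2.62, 2.62], [-0.44, 2.09], [-1.27, 1.32], [0.08, 2.57], [-1.32, 4.46], [0.12, 2], [-2.74, 2.74]. Speed limits (rad/s): [2.22, 2.22, 3.01, 3.01, 3.14, 3.14, 3.14].

### API

Orientations are given as a rotation vector (axis times angle).
In Python, from cell import observe, imaging, arm gives the robot as it stands.
- The arm moves only by the tool apply_moves, never from a script. Its argument "commands" is a list of rows, each a list of 5 numbers: the opening in per cent of the stroke, from 0 (shut) to 100 (fully open), then the shift along the world's x, y, z in units of 0.06 m (1.0 is 0.06 m), then the turn about the world's z in units of 0.5 rad (1.0 is 0.5 rad). A call has 1 to 12 rows; each row shifts and turns the commanded pose from where the row before left it; what a row does not reach is not made up. A row lasts 1/8 s, in which the tool goes at most 62.5 mm and 10.7 degrees, less where a joint would pass 70% of its speed; a pose out of reach is approached as far as the arm can. A call with a number of a shift or a turn outside -1 to 1 is refused whole. A call with a gripper value outside its range is refused whole. The fingers move at their own pace and stop on an object; "newtons" is the grip in N (left out, the last holds). Time passes only in rows, so rows that do not move let the fingers close. It gives the time, the measured TCP pose, the force, the opening and the grip force at its end, in the units of the state.
- observe(): the state, without advancing time (a new reading comes with each control period).
- imaging.get_image(name): name is "side" or "top" or "wrist"; returns (picture, depth): 420x560x3 uint8, red, green, blue; 420x560 float32, m along the optical axis (not along the pixel's ray), 0 where there is no reading.
- imaging.camera_params(name): a dict with "camera_matrix" (3x3 intrinsics, pixels), "origin" and "rotation" of the camera in the world; the wrist camera has in their place "tool_from_camera" (4x4, takes a point from camera to tool coordinates, whose origin is the TCP and whose axes are the flange's). Camera axes: x right, y up, looking along -z (the intrinsics and any distortion apply to the point x, -y, -z); pixel columns grow to the right and rows downward; lengths in m; the calibration is good to about 2 mm. A picture is of the moment at which its call begins: read the wrist's pose just before it. camera_params takes no time and is no camera call.
- arm.sign_off(): hands the job in; it is judged then, once.
The state is a dict: "clock": time; "joints": joint angles; "dq": joint speeds; "joint_efforts": joint torques, N m; "position": TCP position; "ee_rot": TCP orientation; "force": force on the tool from outside, world axes, zero at the start; "ft_torque": the same for the moment, N m; "width": opening from 0.0 (shut) to 1.0 (fully open); "gripper_force": force on a finger pad.
Only numpy, scipy, OpenCV 4.12 (cv2) and the standard library are available. Lean on these libraries where they do the work, as an engineer would, in place of code of your own. Each camera call takes 0.05 s, during which the arm holds its last target. There are 200 camera calls.

## Working session

There is one attempt and no reset: what is moved stays moved. The work goes in short steps, Python scripts to look and compute and a tool call to move; the robot and the scene stay as the last step left them, time stands still between calls to the robot, and variables do not carry over. Pictures are saved under pics/ and viewed, at most 10 in all, crops included, and the job is handed in when it is done.

Besides the shell and the picture viewer there is one more tool, called as name(argument=value, ...) on one line, values as JSON. apply_moves: Moves the arm, as the interface text tells. Its arguments: {"type":"object","properties":{"commands":{"type":"array"},"newtons":{"type":"number"}},"required":["commands"]}

```bash
ls; mkdir -p pics
cat > h.py <<'E'
import numpy as np, cv2
from scipy.spatial.transform import Rotation as R
from cell import observe, imaging, arm
def cam(name, st=None):
    p=imaging.camera_params(name); K=np.array(p["camera_matrix"])
    if name=="wrist":
        T=np.array(p["tool_from_camera"]); Rt=R.from_rotvec(st["ee_rot"]).as_matrix()
        return K, Rt@T[:3,3]+np.array(st["position"]), Rt@T[:3,:3]
    return K,np.array(p["origin"]),np.array(p["rotation"])
def cloud(K,o,Rc,d):
    v,u=np.mgrid[:d.shape[0],:d.shape[1]]
    P=np.stack([(u-K[0,2])/K[0,0]*d,-(v-K[1,2])/K[1,1]*d,-d],-1)
    return P@Rc.T+o
def shot(name):
    st=observe(); im,d=imaging.get_image(name); K,o,Rc=cam(name,st)
    return im,d,cloud(K,o,Rc,d)
E
python3 - <<'E'
from h import *
print(observe(), arm.grasp_offset)
for n in("top","side"):
    im,d,P=shot(n); cv2.imwrite(f"pics/{n}0.png",im[:,:,::-1]); np.savez(f"{n}0.npz",im=im,d=d,P=P)
    p=imaging.camera_params(n);print(p, (d==0).mean())
E
```

```text
pics
{'clock': 0.0, 'joints': array([-1.3305941 ,  0.43524475,  0.02497001,  1.57411861, -0.01164226,
        1.1340126 , -0.075093  ]), 'dq': array([ 0.0004775 , -0.00105549,  0.00070145, -0.00131848, -0.00062792,
        0.00106629,  0.00049541]), 'joint_efforts': array([ 7.87083954e-04, -6.67856669e+01,  9.85486172e-01, -3.14461756e+01,
       -6.06797612e-02,  4.30848997e-02,  1.76740873e-04]), 'position': array([0.20994152, 0.58811949, 0.22592309]), 'ee_rot': array([-5.35931470e-01, -3.09536727e+00,  2.55901632e-03]), 'force': array([ 0.19884763,  0.16936657, -0.65030332]), 'ft_torque': array([0.00595041, 0.03658039, 0.01637137]), 'gripper_force': 0.0, 'width': 1.0023167593747881} 0.0188Traceback (most recent call last):
  File "<stdin>", line 4, in <module>
  File "h.py", line 16, in shot
    return im,d,cloud(K,o,Rc,d)
                ~~~~~^^^^^^^^^^
  File "h.py", line 13, in cloud
    return P@Rc.T+o
           ~~~~~~^~
ValueError: operands could not be broadcast together with shapes (420,560) (3,)
```

```bash
sed -i 's/np.array(p\["rotation"\])$/R.from_rotvec(p["rotation"]).as_matrix()/' h.py
python3 - <<'E'
from h import *
for n in("top","side"):
    im,d,P=shot(n); cv2.imwrite(f"pics/{n}0.png",im[:,:,::-1]); np.savez(f"{n}0.npz",im=im,d=d,P=P)
    p=imaging.camera_params(n);print(p, (d==0).mean())
print(imaging.camera_params("wrist"))
E
```

```text
{'camera_matrix': array([[424.58488874,   0.        , 277.75491268],
       [  0.        , 424.58488874, 207.58860168],
       [  0.        ,   0.        ,   1.        ]]), 'origin': array([0.40662532, 0.12958922, 1.23401684]), 'rotation': array([ 0.12474012, -0.14548201, -1.55694567])} 0.00407312925170068
{'camera_matrix': array([[425.38442342,   0.        , 275.01821779],
       [  0.        , 425.38442342, 214.83587951],
       [  0.        ,   0.        ,   1.        ]]), 'origin': array([ 0.02471651, -0.44470271,  0.75756762]), 'rotation': array([ 0.8436549 , -0.36338877, -0.77470523])} 0.004022108843537415
{'camera_matrix': array([[350.91931036,   0.        , 281.99835434],
       [  0.        , 350.91931036, 210.61111309],
       [  0.        ,   0.        ,   1.        ]]), 'tool_from_camera': array([[-3.95107608e-04,  9.67342307e-01,  2.53473281e-01,
         6.80620820e-02],
       [ 9.99999921e-01,  3.93108887e-04,  5.85336627e-05,
         6.39556427e-04],
       [-4.30205109e-05,  2.53473284e-01, -9.67342386e-01,
        -1.57802332e-01],
       [ 0.00000000e+00,  0.00000000e+00,  0.00000000e+00,
         1.00000000e+00]])}
```

View pics/top0.png

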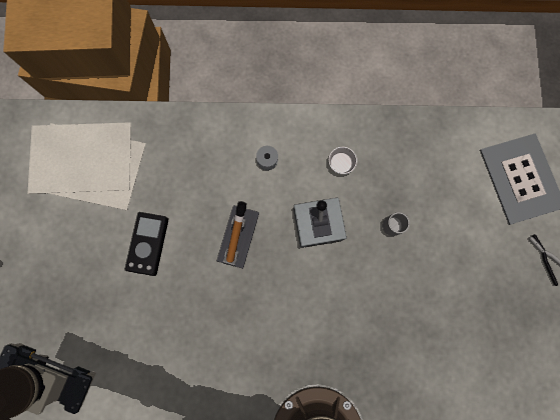

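View pics/side0.png

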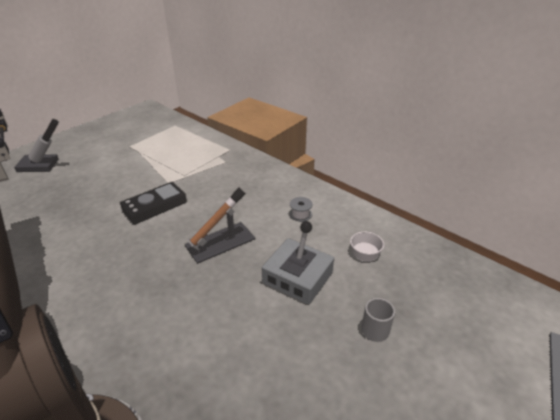

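The top view shows the brush on its rest near (237,235), the power box at (320,222) with its ball at (321,205), the cup at (398,224), the tin at (342,160), the spool at (267,157) and the meter at (147,243). The side view agrees.

Run:
```python
from h import *
D=np.load("top0.npz"); im,P=D["im"],D["P"]; z=P[...,2]
S=np.load("side0.npz"); ims,Ps=S["im"],S["P"]
print("bench z",np.median(z[280:300,200:400]), np.median(Ps[330:350,150:250,2]))
def reg(P,u0,u1,v0,v1,m): 
    Q=P[v0:v1,u0:u1][m[v0:v1,u0:u1]]; return Q
def show(n,Q): print(n,len(Q),"med",np.median(Q,0).round(4),"min",Q.min(0).round(3),"max",Q.max(0).round(3))
hsv=cv2.cvtColor(im,cv2.COLOR_RGB2HSV); hs=cv2.cvtColor(ims,cv2.COLOR_RGB2HSV)
dark=hsv[...,2]<50; darks=hs[...,2]<50
show("ball top",reg(P,308,335,195,218,(z>.115)))
show("ball side",reg(Ps,296,316,218,238,darks&(Ps[...,2]>.1)))
for n,m,PP,b in(("box",(z>.045)&(z<.062),P,(285,350,190,252)),("cup",(z>.055),P,(380,415,205,240)),("tin",z>.025,P,(325,360,143,178)),("spool",z>.03,P,(252,282,143,172)),("meter",z>.025,P,(120,175,205,282))):
    Q=reg(PP,*b,m); show(n,Q); r=cv2.minAreaRect((Q[:,:2]*1000).astype(np.float32)); print("   rect",r)
wood=(hsv[...,0]<18)&(hsv[...,1]>120)&(z>.02); woods=(hs[...,0]<18)&(hs[...,1]>120)&(Ps[...,2]>.02)
for n,Q in(("brush top",reg(P,210,265,195,275,wood)),("brush side",reg(Ps,180,250,180,255,woods))):
    show(n,Q); c=Q.mean(0); v=np.linalg.svd(Q-c)[2][0]; v*=np.sign(v[0]); t=(Q-c)@v
    print(c.round(4),v.round(3),"elev",np.degrees(np.arcsin(v[2])),"yaw",np.degrees(np.arctan2(v[1],v[0])),"low",(c+v*np.percentile(t,1)).round(4),"hi",(c+v*np.percentile(t,99)).round(4))
show("head",reg(P,228,252,200,225,dark&(z>.08)))
Q=reg(P,215,262,200,270,(z>.004)&(z<.012));show("restplate",Q);print(cv2.minAreaRect((Q[:,:2]*1000).astype(np.float32)))
```

```text
bench z 0.0004737900352939084 -0.00016522372225136195
ball top 98 med [0.6023 0.0037 0.1489] min [ 0.407 -0.01   0.116] max [0.618 0.13  1.234]
ball side 30 med [ 0.5938 -0.0063  0.1423] min [ 0.591 -0.015  0.135] max [0.602 0.002 0.149]
box 1610 med [0.5673 0.0022 0.0576] min [ 0.507 -0.074  0.046] max [0.642 0.069 0.062]
   rect ((574.696533203125, -2.6025161743164062), (120.02758026123047, 130.00106811523438), 9.999804496765137)
cup 153 med [ 0.5706 -0.2165  0.0681] min [ 0.407 -0.249  0.055] max [0.601 0.13  1.234]
   rect ((483.4803466796875, -65.22084045410156), (58.7633056640625, 414.7015686035156), 29.594980239868164)
tin 146 med [ 0.7745 -0.0806  0.0319] min [ 0.407 -0.114  0.025] max [0.8   0.13  1.234]
   rect ((612.1112670898438, 32.42906188964844), (80.7688217163086, 447.3641052246094), 54.45961380004883)
spool 371 med [0.7666 0.1476 0.0406] min [0.407 0.118 0.034] max [0.798 0.179 1.234]
   rect ((602.3025512695312, 146.6138153076172), (391.7618103027344, 61.324562072753906), 0.7404894232749939)
meter 1867 med [0.5073 0.4845 0.0371] min [0.407 0.13  0.025] max [0.599 0.
[... 164 characters left out ...]
0.461 0.213 0.042] max [0.564 0.258 0.124]
[0.5138 0.2344 0.0829] [ 0.794 -0.208  0.571] elev 34.82481300533072 yaw -14.671289003634122 low [0.4622 0.2479 0.0458] hi [0.5618 0.2218 0.1174]
brush side 243 med [0.5076 0.227  0.0778] min [ 0.025 -0.445  0.042] max [0.558 0.245 0.758]
[0.5063 0.2245 0.0813] [ 0.413  0.633 -0.655] elev -40.90320241748412 yaw 56.8624808591594 low [0.5026 0.2188 0.0872] hi [0.5132 0.2351 0.0704]
head 122 med [0.5925 0.213  0.1409] min [0.557 0.201 0.107] max [0.612 0.235 0.152]
restplate 1085 med [0.5347 0.2192 0.0081] min [0.44  0.161 0.004] max [0.642 0.298 0.012]
((541.27490234375, 229.58819580078125), (201.4962158203125, 134.76536560058594), 0.8623384833335876)
```

Run:
```python
from h import *
D=np.load("top0.npz"); P,d=D["P"],D["d"]; z=P[...,2]; ok=d>.3
for n,lo,hi,b in(("cup",.055,.09,(378,418,203,243)),("tin",.02,.06,(322,362,140,180)),("spool",.03,.06,(250,284,140,174))):
    u0,u1,v0,v1=b; m=(ok&(z>lo)&(z<hi))[v0:v1,u0:u1]; Q=P[v0:v1,u0:u1][m]
    print(n,len(Q),cv2.minEnclosingCircle((Q[:,:2]*1000).astype(np.float32)),np.percentile(Q[:,:2],[1,99],axis=0).mean(0).round(4))
```

```text
cup 149 ((571.5111083984375, -219.6883087158203), 30.03367042541504) [ 0.5713 -0.22  ]
tin 180 ((760.65576171875, -73.29163360595703), 41.53428649902344) [ 0.7595 -0.0739]
spool 369 ((767.9720458984375, 148.5996856689453), 32.88550567626953) [0.767  0.1487]
```

apply_moves(commands=[[0, 0.6, -0.78, 0, 0.087], [0, 0.6, -0.78, 0, 0.087], [0, 0.6, -0.78, 0, 0.087], [0, 0.6, -0.78, 0, 0.087], [0, 0.6, -0.78, 0, 0.087], [0, 0.6, -0.78, 0, 0.087], [0, 0.6, -0.78, 0, 0.087], [0, 0.6, -0.78, 0, 0.087], [0, 0.6, -0.78, 0, 0.087], [0, 0.6, -0.78, 0, 0.087], [0, 0.6, -0.78, 0, 0.087], [0, 0.6, -0.78, 0, 0.087]], newtons=20)

```text
clock: 1.65
position: [0.6429, 0.0256, 0.2265]
ee_rot: [0.284, -3.128, -0.0]
force: [0.6, -0.1, 1.0]
width: 0.005
gripper_force: 0.0
```

apply_moves(commands=[[0, 0.23, -0.22, 0, 0], [0, 0, 0, -0.6, 0], [0, 0, 0, -0.6, 0], [0, 0, 0, -0.6, 0], [0, 0, 0, 0, 0]])

```text
clock: 2.28
position: [0.6535, 0.0147, 0.1159]
ee_rot: [0.282, -3.123, -0.001]
force: [-0.0, -0.0, 0.7]
width: 0.003
gripper_force: 0.0
```

Run:
```python
from h import *
im,d,P=shot("side"); cv2.imwrite("pics/s1.png",cv2.resize(im[170:320,220:420,::-1],None,fx=3,fy=3))
```

```text
(no output)
```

View pics/s1.png

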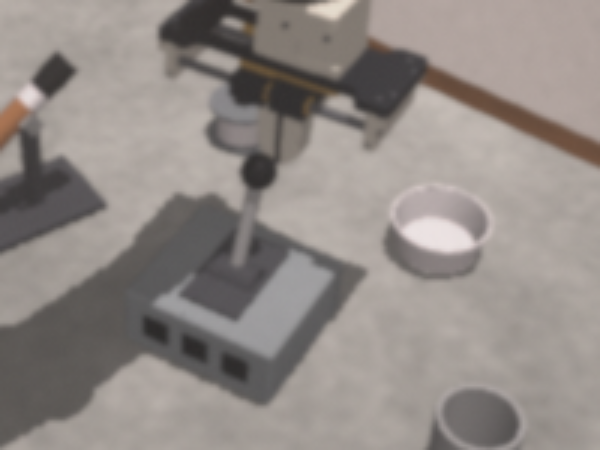

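The shut fingers stand just behind the ball, at crop (285,130) with the ball at (258,170). Now I'll push.

apply_moves(commands=[[0, -0.25, -0.045, 0, 0], [0, -0.25, -0.045, 0, 0], [0, -0.25, -0.045, 0, 0], [0, -0.25, -0.045, 0, 0], [0, -0.25, -0.045, 0, 0], [0, -0.25, -0.045, 0, 0], [0, 0, 0, 0, 0]])

```text
clock: 3.2
position: [0.5654, -0.0024, 0.1199]
ee_rot: [-0.281, 3.128, 0.0]
force: [0.2, -0.2, 0.9]
width: 0.005
gripper_force: 0.0
```

```bash
cat > ball.py <<'E'
from h import *
im,d,P=shot("side"); hs=cv2.cvtColor(im,cv2.COLOR_RGB2HSV)
m=(hs[...,2]<55)&(np.linalg.norm(P-[.56,0,.14],axis=2)<.07)&(P[...,2]>.115); 
n,l,s,c=cv2.connectedComponentsWithStats(m.astype(np.uint8))
for i in range(1,n):
    if s[i,4]>8: print(s[i],np.median(P[l==i],0).round(4))
cv2.imwrite("pics/s2.png",cv2.resize(im[170:320,220:420,::-1],None,fx=3,fy=3))
E
python3 ball.py
```

```text
[277 219   9   6  28] [0.528  0.0041 0.1969]
[290 224  10   7  22] [ 0.5327 -0.0234  0.195 ]
[286 239  11  11  93] [ 0.5337 -0.0178  0.1442]
```

apply_moves(commands=[[0, -0.12, -0.02, 0, 0], [0, -0.08, -0.015, 0, 0], [0, 0, 0, 0, 0], [0, 0, 0, 0, 0]])

```text
clock: 3.75
position: [0.5573, -0.0036, 0.1195]
ee_rot: [-0.282, 3.122, 0.0]
force: [11.1, 2.6, -4.8]
width: 0.004
gripper_force: 5.6
```

```bash
python3 ball.py
```

```text
[275 223   9   5  16] [0.5197 0.0027 0.1947]
[288 229   7   3   9] [ 0.5253 -0.0258  0.193 ]
[285 242  11  11  98] [ 0.5274 -0.0197  0.1421]
```

The 11 N reaction against the stop means the lever is off. I'll retreat and go above the brush ferrule.

apply_moves(commands=[[0, 0.15, 0, 0, 0], [0, 0, 0, 0.8, 0], [0, 0, 0, 0.8, 0], [0, 0, 0, 0.4, -0.1], [50, 0.1, 0.9, 0, -0.2], [50, 0.1, 0.9, 0, -0.2], [50, 0.1, 0.9, 0, -0.2], [50, 0.1, 0.9, 0, -0.176], [50, 0, 0, 0, 0]])

```text
clock: 4.92
position: [0.5854, 0.2175, 0.2375]
ee_rot: [-0.394, -3.114, -0.001]
force: [0.1, -0.8, -0.2]
width: 0.481
gripper_force: 0.0
```

```bash
python3 ball.py
python3 - <<'E'
from h import *
st=observe(); print(st["position"],st["ee_rot"],st["width"])
im,d,P=shot("wrist"); np.savez("w1.npz",im=im,d=d,P=P)
cv2.imwrite("pics/w1.png",im[:,:,::-1])
E
```

```text
[285 243  10  10  67] [ 0.5263 -0.0203  0.1408]
[0.58592756 0.21383643 0.2377039 ] [-3.98494225e-01 -3.11405778e+00  1.41533235e-03] 0.4902746896753056
```

View pics/w1.png

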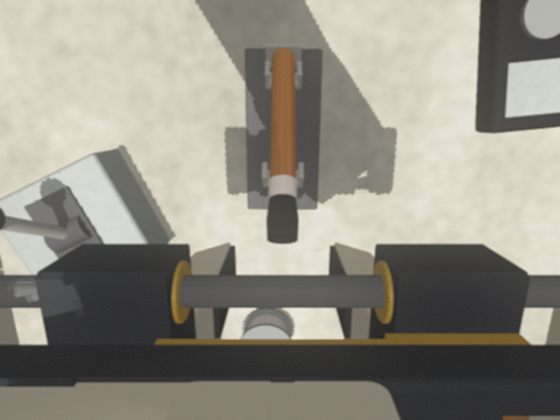

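The wrist view shows the handle from (283,55) to (283,175), the ferrule at (283,187) and the bristles at (283,220), lined up between the fingers. The upper saddle walls are at (267,172) and (300,172).

Run:
```python
from h import *
W=np.load("w1.npz"); im,P,d=W["im"],W["P"],W["d"]; z=P[...,2]
for v in(80,120,160,183,190,200,215,230,238):
    r=np.arange(255,312)[(z[v,255:312]>.03)&(d[v,255:312]>.05)]
    zc=z[v,r].max() if len(r) else 0; r=r[z[v,r]>zc-.012]
    print(v,r.min(),r.max(),P[v,(r.min()+r.max())//2].round(4),im[v,283])
for u in(267,301): print(u,[P[v,u].round(3).tolist() for v in range(160,190,6)])
```

```text
80 272 294 [0.4881 0.2407 0.0663] [148 102  63]
120 271 294 [0.521  0.2312 0.0903] [148 102  64]
160 270 295 [0.5511 0.2234 0.1129] [147 101  63]
183 269 296 [0.5671 0.2193 0.1245] [186 177 168]
190 269 296 [0.5717 0.2181 0.129 ] [186 176 167]
200 269 295 [0.5785 0.2163 0.1329] [70 69 64]
215 267 297 [0.5877 0.2139 0.1418] [76 73 69]
230 267 297 [0.5972 0.2114 0.1478] [79 76 70]
238 267 297 [0.6047 0.2095 0.1437] [79 77 70]
267 [[0.558, 0.204, 0.009], [0.565, 0.203, 0.007], [0.559, 0.208, 0.099], [0.564, 0.207, 0.101], [0.569, 0.206, 0.101]]
301 [[0.568, 0.241, 0.009], [0.56, 0.237, 0.107], [0.565, 0.236, 0.111], [0.569, 0.235, 0.111], [0.576, 0.234, 0.102]]
```

apply_moves(commands=[[50, 0, 0, -0.7, 0], [50, 0, 0, -0.7, 0], [50, 0, 0, -0.66, 0], [50, 0, 0, 0, 0], [0, 0, 0, 0, 0], [0, 0, 0, 0, 0], [0, 0, 0, 0, 0], [0, 0, 0, 0, 0]], newtons=5)

```text
clock: 6.02
position: [0.5881, 0.2117, 0.1166]
ee_rot: [0.405, 3.113, 0.002]
force: [0.2, -0.6, 6.7]
width: 0.275
gripper_force: 5.0
```

Gripped at 25 mm. Now the arc about the butt with a light grip.

apply_moves(commands=[[0, -0.2, 0.055, 0.33, 0], [0, -0.22, 0.057, 0.28, 0], [0, -0.22, 0.057, 0.22, 0], [0, -0.22, 0.057, 0.2, 0], [0, -0.24, 0.062, 0.16, 0], [0, -0.24, 0.062, 0.12, 0], [0, -0.21, 0.055, 0.08, 0], [0, -0.21, 0.055, 0.06, 0], [0, 0, 0, 0, 0]])

```text
clock: 7.15
position: [0.4804, 0.2397, 0.2023]
ee_rot: [-0.403, -3.115, -0.0]
force: [0.3, 0.3, -0.9]
width: 0.272
gripper_force: 5.0
```

Run:
```python
from h import *
print(observe()["position"])
im,d,P=shot("side"); cv2.imwrite("pics/s3.png",cv2.resize(im[110:280,130:330,::-1],None,fx=3,fy=3))
```

```text
[0.48036399 0.23967124 0.20227952]
```

View pics/s3.png

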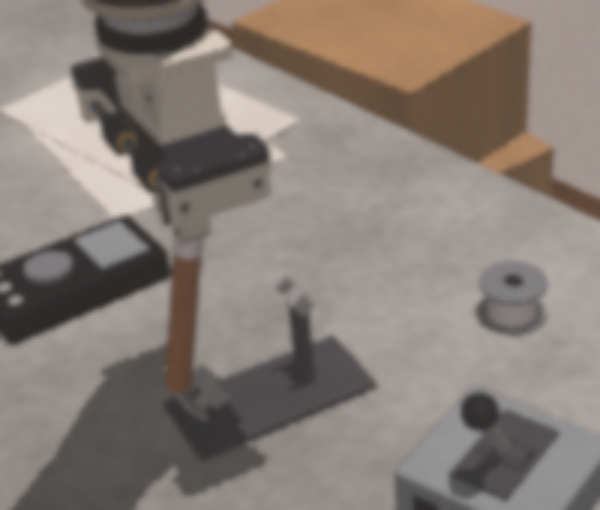

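The brush now hangs nearly upright (ferrule at crop (188,245), butt at (178,388)). I'll tighten, lift clear of the lever and move towards the cup.

apply_moves(commands=[[0, 0, 0, 0, 0], [0, 0, 0, 0.5, 0], [0, 0, 0, 0.6, 0], [0, 0, 0, 0.6, 0], [0, 0, 0, 0.4, 0], [0, 0.1, -0.5, 0, 0], [0, 0.15, -0.75, 0, 0], [0, 0.15, -0.75, 0, 0], [0, 0.15, -0.75, 0, 0], [0, 0.15, -0.75, 0, 0], [0, 0.15, -0.75, 0, 0], [0, 0.15, -0.75, 0, 0]], newtons=15)

```text
clock: 8.7
position: [0.5417, -0.0628, 0.328]
ee_rot: [0.407, 3.115, -0.0]
force: [-0.1, 0.0, -1.6]
width: 0.27
gripper_force: 15.0
```

apply_moves(commands=[[0, 0.15, -0.75, 0, 0], [0, 0.15, -0.75, 0, 0], [0, 0.15, -0.75, 0, 0], [0, 0.05, -0.3, 0, 0], [0, 0, 0, 0, 0], [0, 0, 0, 0, 0]])

```text
clock: 9.45
position: [0.5716, -0.212, 0.3279]
ee_rot: [-0.403, -3.115, -0.002]
force: [-0.4, 0.7, -1.6]
width: 0.274
gripper_force: 15.0
```

```bash
cat > br.py <<'E'
from h import *
import sys
print(observe()["position"])
for n in("side","top"):
    im,d,P=shot(n); hs=cv2.cvtColor(im,cv2.COLOR_RGB2HSV)
    m=(hs[...,0]<18)&(hs[...,1]>100)&(d>.2)&(np.linalg.norm(P[...,:2]-[.57,-.22],axis=2)<.12)&(P[...,2]>.03)&(P[...,2]<.35)
    m=cv2.erode(m.astype(np.uint8),np.ones((1,3)))>0
    Q=P[m]; print(n,len(Q))
    if len(Q)>30:
        c=np.median(Q,0); Q=Q[np.linalg.norm(Q-c,axis=1)<.1]; c=Q.mean(0); v=np.linalg.svd(Q-c)[2][0]; v*=np.sign(v[2]); t=(Q-c)@v
        K,o,Rc=cam(n); w=o-c; w-=w@v*v; w/=np.linalg.norm(w); a=c-.0095*w
        print("dir",v.round(3),"butt",(a+v*np.percentile(t,1)).round(4),"top",(a+v*np.percentile(t,99)).round(4))
    if n=="side": cv2.imwrite(sys.argv[1],cv2.resize(im[150:380,250:480,::-1],None,fx=2.5,fy=2.5))
    m=(P[...,2]>.06)&(P[...,2]<.08)&(np.linalg.norm(P[...,:2]-[.5715,-.22],axis=2)<.06)&(hs[...,1]<60)
    if n=="side" and m.sum()>20: print("cup",cv2.minEnclosingCircle((P[m][:,:2]*1000).astype(np.float32)))
E
python3 br.py pics/s4.png
```

```text
[ 0.57155112 -0.21203422  0.32787345]
side 412
dir [ 0.168 -0.064  0.984] butt [ 0.5513 -0.2051  0.1848] top [ 0.5714 -0.2127  0.3024]
cup ((570.8756713867188, -224.93345642089844), 30.652528762817383)
top 147
dir [ 0.16  -0.067  0.985] butt [ 0.5528 -0.2021  0.1892] top [ 0.5696 -0.2092  0.2929]
```

View pics/s4.png

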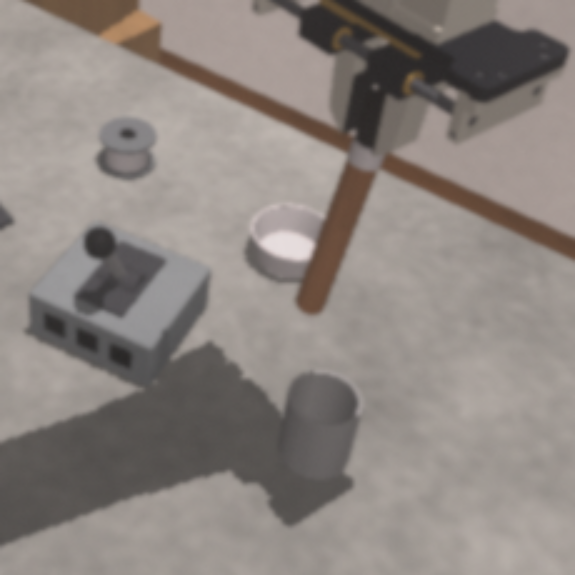

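The brush hangs with a 10° lean, its butt at (310,305) over the cup mouth at (322,395). I'll shift the butt over the mouth and lower it partway.

apply_moves(commands=[[0, 0.22, -0.25, 0, 0], [0, 0, 0, -0.5, 0], [0, 0, 0, -0.6, 0], [0, 0, 0, -0.4, 0], [0, 0, 0, 0, 0], [0, 0, 0, 0, 0]])

```text
clock: 10.3
position: [0.5852, -0.2284, 0.2395]
ee_rot: [0.404, 3.114, -0.0]
force: [-0.5, -0.3, -0.8]
width: 0.267
gripper_force: 15.0
```

```bash
python3 br.py pics/s5.png
```

```text
[ 0.58520585 -0.22844072  0.23945864]
side 355
dir [ 0.162 -0.062  0.985] butt [ 0.5656 -0.2216  0.0959] top [ 0.5848 -0.229   0.213 ]
cup ((570.5348510742188, -225.4302215576172), 30.457242965698242)
top 122
dir [ 0.157 -0.048  0.986] butt [ 0.5664 -0.2201  0.099 ] top [ 0.5832 -0.2252  0.2047]
```

View pics/s5.png

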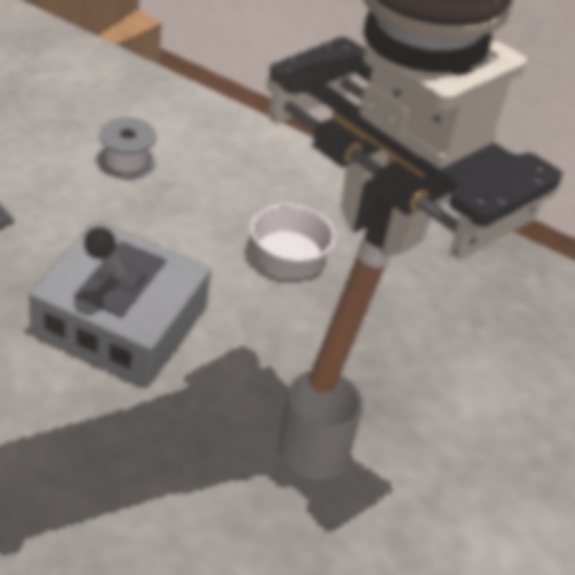

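The butt is over the mouth at (325,385), so I'll lower it in.

apply_moves(commands=[[0, 0, 0, -0.4, 0], [0, 0, 0, -0.4, 0], [0, 0, 0, -0.35, 0], [0, 0, 0, -0.25, 0], [0, 0, 0, 0, 0], [0, 0, 0, 0, 0]])

```text
clock: 11.15
position: [0.5848, -0.229, 0.1547]
ee_rot: [0.405, 3.115, -0.0]
force: [0.3, -0.3, 0.2]
width: 0.27
gripper_force: 15.0
```

```bash
python3 br.py pics/s6.png
```

```text
[ 0.58480632 -0.22899062  0.15473552]
side 211
dir [ 0.172 -0.063  0.983] butt [ 0.5713 -0.2246  0.0522] top [ 0.5849 -0.2297  0.1304]
cup ((570.0577392578125, -224.43862915039062), 30.938724517822266)
top 75
dir [ 0.154 -0.073  0.985] butt [ 0.5681 -0.2208  0.0361] top [ 0.5809 -0.2269  0.1184]
```

apply_moves(commands=[[0, 0, 0, -0.08, 0], [0, 0, 0, 0, 0], [35, 0, 0, 0, 0], [45, 0, 0, 0, 0], [60, 0, 0, 0, 0], [60, 0, 0, 0, 0], [60, 0, 0, 0.3, 0], [60, 0, 0, 0.6, 0], [60, 0, 0, 0.8, 0], [60, 0, 0, 0.8, 0], [60, 0, 0, 0, 0], [60, 0, 0, 0, 0]])

```text
clock: 12.75
position: [0.5843, -0.2288, 0.2998]
ee_rot: [0.405, 3.115, 0.0]
force: [-0.0, 0.6, -0.6]
width: 0.6
gripper_force: 0.0
```

```bash
python3 br.py pics/s7.png; python3 ball.py
```

```text
[ 0.58434009 -0.22878568  0.29976312]
side 266
dir [ 0.421 -0.163  0.892] butt [ 0.5731 -0.2269  0.0471] top [ 0.6082 -0.2405  0.1214]
cup ((571.2374877929688, -225.08480834960938), 30.657140731811523)
top 152
dir [ 0.417 -0.157  0.895] butt [ 0.5662 -0.2214  0.0335] top [ 0.6084 -0.2373  0.1242]
[285 247  10   5  31] [ 0.524  -0.0215  0.1377]
```

View pics/s7.png

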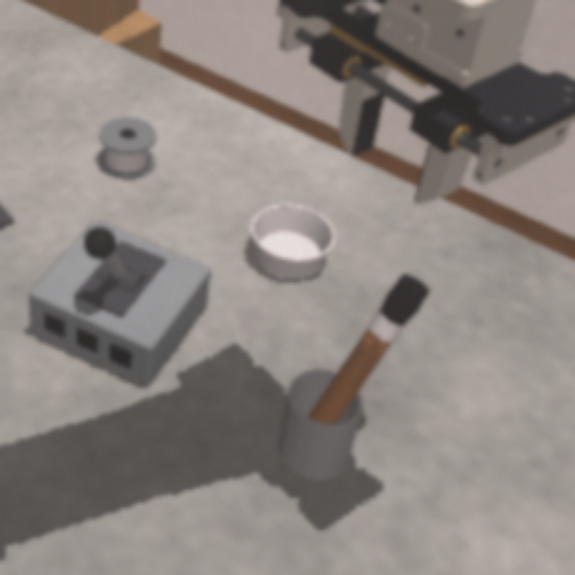

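The brush stands in the cup leaning 27° (0.47 rad), the most the cup allows. Its bristles are at (405,297), the cup is upright and unmoved, the lever ball is at the front at (100,242), and the gripper is clear.

```bash
python3 -c "
from cell import arm; print(arm.sign_off())"
```

```text
the job is handed in; nothing more can be done
None
```

The job is handed in with no verdict returned: the lever is off, and the brush stands released in the cup, bristles up, leaning about 0.47 rad (limit 0.5), with the cup about where it was and the tin, spool and meter untouched.

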